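Load a jar strip into the spring pusher tray

ROBOT

A 6-joint arm with a two-finger parallel gripper is mounted at the origin on the work surface. World frame = base frame: x ahead of the robot, y to its left, z up, the work surface at z = 0. Lengths are in mm, angles in rad, forces in N, time in s.
With the tool pointing down it reaches from about 325 to 900 mm from the base axis. Payload 3.5 kg.
Tool frame: the origin (TCP) lies midway between the tips of the shut fingers; the grasp point (between the pads) lies bot.tcp_to_grasp behind it (bot.tcp_to_grasp is the distance from the TCP to the grasp point, in mm); z points along the fingers, y is the direction in which the jaws open and shut (so a half turn about z gives the same grasp; the last joint's range is limited). The gripper opens to 85 mm and grips with 20 to 120 N. Pads are 22 mm wide; open, the fingers measure 114 mm over their backs; the gripper's body (76 mm by 85 mm) begins 54 mm behind the grasp point. The pads swing forward as they close: fully open they stand 13 mm farther back than shut.
Start: joints at [1.033, 0.276, -0.026, 1.268, 0, 1.467], TCP at [263.274, 566.841, 231.313] pointing down, gripper open.
Joint ranges: [-3.12, 3.12], [-0.85, 1.88], [-1.08, 1.24], [-1.95, 2.15], [-1.57, 1.53], [-3.14, 3.14]. Speed limits (rad/s): [2.57, 2.57, 3.14, 3.14, 3.14, 3.14].

INTERFACE

Orientations are given as [roll, pitch, yaw] about the fixed x, y, z axes, in that order (R = Rz(yaw) Ry(pitch) Rx(roll)).
In Python, from workcell import bot, cams, spot_in, outline_of gives the robot as it stands.
- The arm moves only by the tool jog_arm, never from a script. Its arguments are lists of equal length, an entry for each row: "xyz": the shift along the tool's x, y, z in mm, a list of three; "delta_rot": the turn, a rotation vector about the tool's x, y, z in degrees, a list of three. A call has 1 to 8 rows; each row shifts and turns the pose as measured when the row begins, along the tool's axes as they then stand; what a row does not reach is not made up. A row lasts 1/10 s, in which the tool goes at most 50 mm and 8.59 degrees, less where a joint would pass 70% of its speed; a pose out of reach is approached as far as the arm can. A call with a gripper value outside its range is refused whole. "fingers" is the closure, from -1 (fully open) to 1 (shut), set as the call begins (left out, the last holds). The fingers move at their own pace and stop on an object; "squeeze" is the grip in N (left out, the last holds). Time passes only in rows, so rows that do not move let the fingers close. It gives the time, the measured TCP pose, the force and the opening at its end, in the units of the state.
- bot.state(): the state, without advancing time (a new reading comes with each control period).
- cams.read_camera(name): name is "scene" or "top"; returns a dict with "image" (384x512x3 uint8, blue, green, red), "depth" (384x512 float32, mm along the optical axis (not along the pixel's ray), 0 where there is no reading), "fovy" (degrees; the focal length in pixels is half the picture's height over the tangent of half this angle, whatever the lens; pixels are square), "cx", "cy" (the principal point, pixels), "eye" and "rotation" of the camera in the world. Camera axes: x right, y down, z forward; pixel columns grow to the right and rows downward; lengths in mm; the calibration is good to about 2 mm. A picture is of the moment at which its call begins.
- bot.close_job(): hands the job in, once; it reports no verdict.
Trained networks look in a picture, given as the dict that the camera call returned (one of the last four; its "shot" number tells which), for a name from the list of things; names that differ only in an ending like _2 or _b are one class to them, and where a whole thing is asked for, a point or a joint stands for the part that bears it (a point fixed in the world has none). Each returns a list of dicts, best first, with "score" (0 to 1); they miss things now and then, are a little off and sometimes report something else, mostly with a low value. They report only what shows in the picture. A call takes as long as a camera call.
- spot_in(query, picture): "at" ([row, column] as shares, 0 to 1, of the picture: columns of its width, rows of its height, amid what is visible of it).
- outline_of(query, picture): "region" (384x512 bool, what is visible of it) and "at" ([row, column] as shares, 0 to 1, of the picture: columns of its width, rows of its height, amid what is visible of it).
The state is a dict: "time": time; "joint_pos": joint angles; "qvel": joint speeds; "tau": joint torques, N m; "eef_pos": TCP position; "eef_rot": TCP orientation; "wrist_force": force on the tool from outside, world axes, zero at the start; "ft_torque": the same for the moment, N m; "opening": finger opening in mm.
Only numpy, scipy, OpenCV 4.12 (cv2) and the standard library are available. Lean on these libraries where they do the work, as an engineer would, in place of code of your own. Each camera call takes 0.05 s, during which the arm holds its last target. There are 200 camera calls.

TASK

Load the strip of four spice jars into the spring pusher tray: push its end back against the spring pusher until its front clears the low front lip, lower it flat onto the channel floor behind the lip, and let go so that the spring holds it forward against the lip. Then swing the wire rail at the front of the tray up until it is fully closed. The lip and pusher may be clamped anywhere along the channel, so work by feel and gently: do not drive the pusher hard against its end stop, ram the strip or the rail, and leave the other goods where they stand.

Things in the scene. Friction and masses are not known exactly. Their poses are not given: they have to be found in the camera images.
- strip_mid (a point): centre (32 mm above the underside) of the loose strip: a stiff cardboard sleeve with four jars in a row, black caps on top. 144 long (x), 36 wide (y), sleeve 54 high with flat sides, caps to 64; 0.2 to 0.35 kg. Both ends are alike. Grip it across its width, mid-length, on the sleeve's upper half, to keep the fingers above the channel walls.
- seat (a point): point on the channel floor of the long dark steel tray, fixed to the counter (floor 6 mm above it). x runs along the channel from the rail (towards the robot) to the spring, y across, z up. Channel 40 wide, x = -103 to 145; side walls rise 10 mm above the floor, then flare outward to 16. Clamped in the channel is an adjustable insert, one unit of front lip, pusher and spring block.
- follower (a joint): travel (m) of the spring pusher, an upright black plate 34 wide, 2 to 46 mm above the floor (the block behind it reaches 52): 0 at rest, 0.012 where the 144 mm strip just clears the lip, rigid end stop at 0.016. The spring yields from 3.5 N (5.4 N at 12 mm, 6 N at the stop); more than 20 N harms it. The strip rubs on the plate as it is lowered: press down until the floor is felt.
- channel_mid (a point): point of the tray 14 mm above seat, same axes. The insert's lip (a steel bar across the channel, 6 thick, top 8 mm above the floor) has its inner face at x = -72 mm from here, give or take 15 mm, as the insert was last clamped: its place is not measured, feel or look for it. The face of its pusher at rest is always 132 mm behind the lip's inner face.
- rail_bar (a point): middle of the rail's cross bar, a 6 mm thick steel wire 62 long across the tray, 48 mm from the hinge line, on two side arms. Closed, it stands 58 mm above the channel floor, at x = -97 mm in the seat frame. Push it shut with closed fingertips from its front side, rising with it.
- rail (a joint): angle (rad) of the wire rail: 0 fully closed, upright at a rigid stop; 1.0 fully open, leaning out forward. It starts at 0.55 to 0.85 and stays where it is left; about 2 N at its bar, along its arc, moves it. Its hinge line runs along y at x = -97 mm in the seat frame, 10 mm above the channel floor.
- oil_bottle: bystander: oil bottle with black cap, 64 diameter, 165 high; origin under its centre. Leave alone.
- honey_jar: bystander: jar with black cap, 68 diameter, 85 high; origin under its centre. Leave alone.
- tin: bystander: steel tin with paper label, 74 diameter, 75 high; origin under its centre. Leave alone.

How it is judged (in metres and radians):
On the way, in this order (a step that is already met when the one before it is completed fails the run):
1. the strip lies flat in the channel behind the lip, the spring pusher pressed back by it, and the fingers have let it go (x of strip_mid in the frame of seat between -0.022 and 0.022 m and y of strip_mid in the frame of seat between -0.006 and 0.006 m and z of strip_mid in the frame of seat between 0.028 and 0.035 m and angle between strip_mid's own z axis and vertical below 0.03 rad and angle between the x axis of strip_mid and the x axis of seat, either way round below 0.06 rad and value of joint follower between 0.009 and 0.015 m and contact force between the fingers and strip below 0.1 N), for 0.2 s.
2. the rail is fully closed (value of joint rail below 0.08 rad), for 0.2 s.
At the end, for the whole second after the job is handed in: The strip lies flat (tilt under 0.03 rad) on the channel floor (-4/+3 mm), within 6 mm and 0.06 rad of the channel's line and 22 mm along it, still, held against the lip by the pusher (travel 9 to 15 mm); the rail is closed (under 0.08 rad) (x of strip_mid in the frame of seat between -0.022 and 0.022 m and y of strip_mid in the frame of seat between -0.006 and 0.006 m and z of strip_mid in the frame of seat between 0.028 and 0.035 m and angle between strip_mid's own z axis and vertical below 0.03 rad and angle between the x axis of strip_mid and the x axis of seat, either way round below 0.06 rad and value of joint follower between 0.009 and 0.015 m and value of joint rail below 0.08 rad and linear speed of strip below 0.01 m/s); the robot touches nothing.
It fails at once if the pusher is pressed with more than 20 N (contact force between strip and follower above 20 N).
It fails at once if the strip is pressed against the tray or its rail with more than 40 N in all (contact force between strip and tray above 40 N).
It fails at once if the robot presses on the tray or rail with more than 25 N (contact force between any of the fingers, the arm and tray above 25 N).
It fails at once if the oil bottle, the honey jar or the tin is moved more than 20 mm (distance of any of oil_bottle, honey_jar, tin from where it was at the start of the episode above 0.02 m).
It also fails if it takes over 54 s, if anything falls off the work surface, if the arm or the gripper's body presses on something with over 40 N, if the wrist force passes 120 N, or if a joint passes its speed limit or range.

## Working session

There is one attempt and no reset: what is moved stays moved. The work goes in short steps, Python scripts to look and compute and a tool call to move; the robot and the scene stay as the last step left them, time stands still between calls to the robot, and variables do not carry over. Pictures are saved under pics/ and viewed, about 8 in all and at most 12, crops included, and the job is handed in when it is done.

Besides the shell and the picture viewer there is one more tool, called after "Emit:" by a JSON object that holds its "op" and its "data", one argument or row to a line. jog_arm: Moves the arm, as the interface text tells. Its arguments: {"type":"object","properties":{"xyz":{"type":"array"},"delta_rot":{"type":"array"},"fingers":{"type":"number"},"squeeze":{"type":"number"}},"required":["xyz","delta_rot"]}

```bash
mkdir -p pics
cat > h.py <<'E'
import numpy as np, cv2
from workcell import bot, cams, spot_in, outline_of
def pts(p):
    d=p["depth"].astype(float); h,w=d.shape
    f=h/2/np.tan(np.radians(p["fovy"])/2)
    v,u=np.mgrid[:h,:w]
    c=np.stack([(u-p["cx"])/f*d,(v-p["cy"])/f*d,d],-1)
    P=c@np.array(p["rotation"]).T+np.array(p["eye"]); P[d==0]=np.nan
    return P
E
python3 - <<'E'
from h import *
print(bot.state(), bot.tcp_to_grasp)
ims=[]
for n in ["top","scene"]:
    p=cams.read_camera(n); P=pts(p); np.savez(n+".npz",P=P,im=p["image"]); ims.append(p["image"])
    print(n,p["eye"],p["fovy"],p["rotation"])
    for q in ["strip_mid","follower","rail","rail_bar","oil_bottle","honey_jar","tin"]:
        for r in outline_of(q,p)[:2]:
            m=r["region"]; X=P[m]; X=X[~np.isnan(X[:,0])]
            print(q,round(r["score"],2),np.round(np.array(r["at"])*[384,512]),m.sum(),np.round(np.median(X,0)),np.round(np.percentile(X,[2,98],axis=0)).tolist() if len(X) else 0)
cv2.imwrite("pics/a.png",cv2.resize(ims[0],(800,600)));cv2.imwrite("pics/b.png",cv2.resize(ims[1],(800,600)))
E
```

```text
{'time': 0.0, 'joint_pos': array([ 1.03258863e+00,  2.77129769e-01, -2.78908211e-02,  1.26802217e+00,
       -3.47572126e-05,  1.46737089e+00]), 'qvel': array([-0.00015123,  0.0006852 , -0.00060603,  0.00091213,  0.00131733,
        0.00015972]), 'tau': array([ 6.36435670e-04, -4.45510340e+01,  2.95200938e+01,  1.63881172e-02,
       -6.34582443e-05,  1.18664726e-06]), 'eef_pos': array([262.88284254, 566.15265438, 230.15704407]), 'eef_rot': array([-3.13935464e+00, -1.97352562e-04,  2.70681021e+00]), 'wrist_force': array([-0.34761474,  0.06418492,  1.07656834]), 'ft_torque': array([-0.03921085,  0.04127168,  0.00887821]), 'opening': 85.1076080395854} 18.700000000000003Traceback (most recent call last):
  File "<stdin>", line 5, in <module>
  File "h.py", line 8, in pts
    P=c@np.array(p["rotation"]).T+np.array(p["eye"]); P[d==0]=np.nan
      ~~~~~~~~~~~~~~~~~~~~~~~~~~~^~~~~~~~~~~~~~~~~~~
ValueError: operands could not be broadcast together with shapes (384,512) (3,)
```

```bash
sed -i 's/np.array(p\["rotation"\]).T/Rotation.from_euler("xyz",p["rotation"]).as_matrix().T/; 1a from scipy.spatial.transform import Rotation' h.py
python3 - <<'E'
from h import *
ims=[]
for n in ["top","scene"]:
    p=cams.read_camera(n); P=pts(p); np.savez(n+".npz",P=P,im=p["image"]); ims.append(p["image"])
    print(n,p["eye"],p["fovy"],p["rotation"])
    for q in ["strip_mid","follower","rail","rail_bar","oil_bottle","honey_jar","tin"]:
        for r in outline_of(q,p)[:2]:
            m=r["region"]; X=P[m]; X=X[~np.isnan(X[:,0])]
            print(q,round(r["score"],2),np.round(np.array(r["at"])*[384,512]),m.sum(),np.round(np.median(X,0)),np.round(np.percentile(X,[2,98],axis=0)).tolist() if len(X) else 0)
cv2.imwrite("pics/a.png",cv2.resize(ims[0],(800,600)));cv2.imwrite("pics/b.png",cv2.resize(ims[1],(800,600)))
E
```

```text
top [ 408.60245272  -26.38355901 1360.05623294] 44.94315478080972 [-2.97897514e+00  1.70387289e-03 -1.57216570e+00]
strip_mid 0.84 [183. 206.] 759 [634. 134.  56.] [[575.0, 92.0, 6.0], [694.0, 177.0, 70.0]]
follower 0.45 [166. 326.] 72 [ 684. -221.   40.] [[677.0, -235.0, 11.0], [701.0, -205.0, 57.0]]
rail_bar 0.74 [164. 376.] 645 [ 694. -357.   74.] [[664.0, -396.0, 5.0], [727.0, -328.0, 80.0]]
oil_bottle 0.61 [212. 390.] 572 [ 546. -366.  113.] [[522.0, -397.0, 24.0], [576.0, -348.0, 168.0]]
honey_jar 0.76 [194. 104.] 612 [603. 417.  82.] [[575.0, 394.0, 8.0], [633.0, 454.0, 89.0]]
honey_jar 0.71 [236. 309.] 37 [ 484. -170.   50.] [[479.0, -185.0, -3.0], [491.0, -150.0, 54.0]]
tin 0.7 [162. 376.] 650 [ 696. -357.   74.] [[665.0, -394.0, 9.0], [733.0, -328.0, 80.0]]
scene [1217.77155453  402.69433967  810.71626822] 57.385133167608586 [-2.38118129  0.01931859  2.13690805]
strip_mid 0.57 [225. 293.] 1086 [653. 141.  51.] [[587.0, 92.0, 2.0], [709.0, 183.0, 67.0]]
follower 0.61 [190. 186.] 91 [ 691. -221.   22.] [[678.0, -242.0, 4.0], [705.0, -204.0, 52.0]]
rail 0.54 [157. 238.] 77 [ 496. -155.   40.] [[448.0, -211.0, -1.0], [530.0, -123.0, 53.0]]
rail_bar 0.48 [162. 245.] 6 [ 498. -132.   48.] [[456.0, -166.0, 2.0], [506.0, -124.0, 52.0]]
oil_bottle 0.56 [139. 172.] 709 [ 569. -365.   84.] [[537.0, -397.0, 2.0], [587.0, -348.0, 164.0]]
honey_jar 0.85 [258. 399.] 938 [628. 428.  66.] [[584.0, 398.0, 7.0], [642.0, 458.0, 86.0]]
tin 0.64 [174. 151.] 645 [ 715. -345.   59.] [[676.0, -392.0, 2.0], [740.0, -328.0, 76.0]]
```

View pics/a.png

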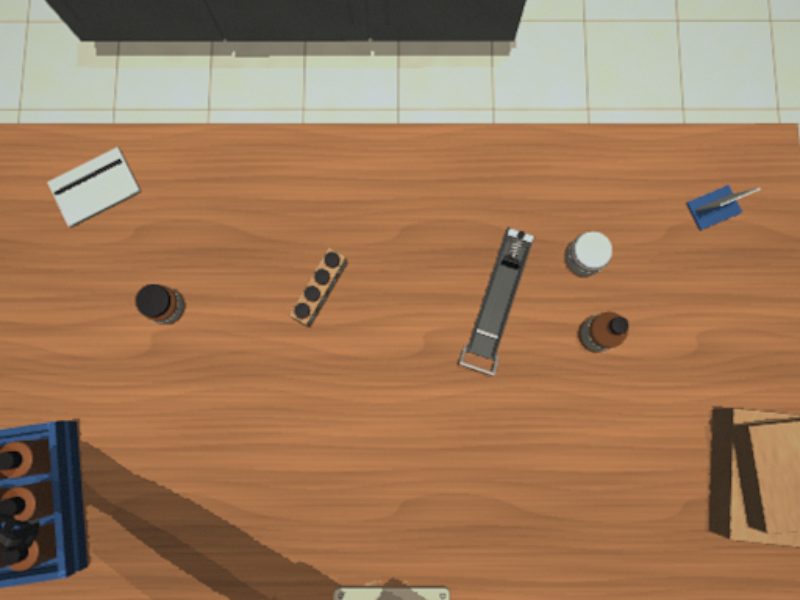

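View pics/b.png

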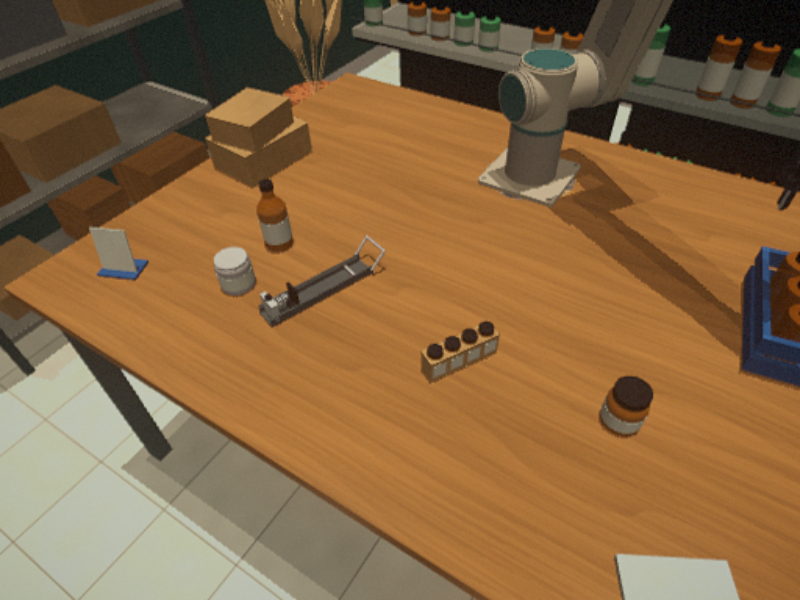

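Run:
```python
from h import *
for n in ["top","scene"]:
    d=np.load(n+".npz"); P,im=d["P"],d["im"]; s=np.nan_to_num(cv2.cvtColor(im,cv2.COLOR_BGR2HSV)[...,1].astype(int))
    x,y,z=np.moveaxis(P,-1,0)
    m=(x>550)&(x<720)&(y>60)&(y<210)&(z>44)&(z<75)
    r=cv2.minAreaRect(P[m][:,:2].astype(np.float32)); print(n,"strip>44",m.sum(),r)
    m=(x>550)&(x<720)&(y>60)&(y<210)&(z>59)&(z<75)
    r=cv2.minAreaRect(P[m][:,:2].astype(np.float32)); print(n,"caps",m.sum(),r)
    m=(x>440)&(x<740)&(y>-265)&(y<-110)&(s<90)&(z<35)&(z>-8)
    Q=P[m][:,:2].astype(np.float32); r=cv2.minAreaRect(Q); print("tray",m.sum(),r,np.round(cv2.boxPoints(r)))
    c=Q.mean(0); w,v=np.linalg.eigh(np.cov(Q.T)); print(c,np.degrees(np.arctan2(*v[::-1,1])), "table z",np.nanmedian(z[(x>440)&(x<740)&(y>-110)&(y<60)]))
    a=v[:,1]*np.sign(v[0,1])
    m=(x>440)&(x<740)&(y>-265)&(y<-110)&(z>-5)
    t=(P[...,:2]-[600,-190])@a; l=(P[...,:2]-[600,-190])@[-a[1],a[0]]
    for b in range(-170,140,8):
        k=(t>=b)&(t<b+8)&(abs(l)<45)&m&(s<90)
        if k.sum(): print(b,k.sum(),"z",np.round(np.percentile(z[k],[10,50,95])),"l",np.round(np.percentile(l[k],[3,50,97])))
    if n=="top": cv2.imwrite("pics/c.png",cv2.resize(im[135:250,170:350],(800,511),interpolation=cv2.INTER_CUBIC))
```

```text
top strip>44 647 ((638.955810546875, 137.23892211914062), (37.83499526977539, 143.9132537841797), 60.70769119262695)
top caps 336 ((638.0043334960938, 136.4207000732422), (32.70854568481445, 134.7787628173828), 61.907772064208984)
tray 1378 ((616.6041259765625, -194.17388916015625), (71.0018539428711, 257.4286193847656), 73.76869201660156) [[ 483. -192.]
 [ 730. -264.]
 [ 750. -196.]
 [ 503. -124.]]
[ 614.9126  -197.88416] 161.18593854889897 table z 0.029266950953569904
-122 45 z [48. 52. 55.] l [-32.  -1.  30.]
-114 22 z [-3.  3. 49.] l [-33.  -9.  31.]
-106 16 z [ 1. 36. 40.] l [-39. -30.  32.]
-98 10 z [ 4. 28. 34.] l [-37.  25.  31.]
-90 58 z [ 3.  8. 25.] l [-34.  -4.  30.]
-82 54 z [ 4.  8. 22.] l [-29.  -3.  24.]
-74 50 z [ 4.  7. 23.] l [-25.  -2.  22.]
-66 46 z [ 3.  8. 21.] l [-26.  -4.  22.]
-58 60 z [ 3.  7. 22.] l [-26.  -1.  24.]
-50 42 z [ 7. 14. 23.] l [-26.  -6.  22.]
-42 52 z [ 3.  7. 22.] l [-26.  -1.  24.]
-34 51 z [ 3.  7. 23.] l [-25.  -3.  23.]
-26 48 z [ 4.  7. 23.] l [-27.  -3.  23.]
-18 50 z [ 2.  7. 24.] l [-27.  -4.  22.]
-10 48 z [ 4.  8. 22.] l [-26.  -3
[... 1936 characters left out ...]
3.]
6 26 z [ 4.  5. 21.] l [-26. -11.  24.]
14 27 z [ 3.  6. 21.] l [-26. -14.  24.]
22 29 z [ 2.  6. 22.] l [-26.  -4.  24.]
30 26 z [ 5.  7. 21.] l [-27. -10.  23.]
38 29 z [ 4.  8. 22.] l [-27. -15.  23.]
46 32 z [ 4.  8. 20.] l [-26. -13.  21.]
54 31 z [ 4.  7. 20.] l [-28. -12.  22.]
62 28 z [ 4.  7. 22.] l [-27.  -9.  22.]
70 27 z [ 4.  8. 21.] l [-28.  -5.  22.]
78 9 z [ 3.  7. 20.] l [-9.  1. 22.]
86 14 z [ 5. 16. 49.] l [-28.   2.  21.]
94 18 z [ 7. 15. 25.] l [-31.  -1.  22.]
102 18 z [ 5. 12. 33.] l [-27.   3.  21.]
110 38 z [ 5. 18. 40.] l [-29.  -4.  20.]
118 31 z [ 6. 17. 39.] l [-29.  -3.  22.]
126 19 z [ 5. 30. 39.] l [-14.  -3.  20.]
134 25 z [17. 47. 52.] l [-29.  14.  18.]
```

View pics/c.png

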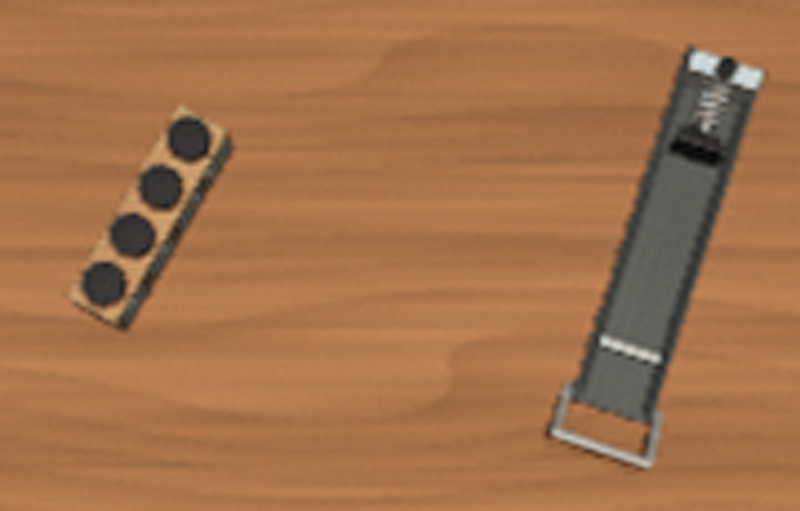

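The overhead crop shows the strip (left, about 150,215) and the tray, with its lip at about (630,348), its pusher at (697,150) and the open rail at (605,440). I'm moving to the strip.

Emit:
{"op": "jog_arm", "data": {
  "xyz": [
    [-46,-20,0],
    [-46,-20,0],
    [-46,-20,0],
    [-46,-20,0],
    [-46,-20,0],
    [-46,-20,0],
    [-46,-20,0],
    [-46,-20,0]
  ],
  "delta_rot": [
    [0,0,0.5],
    [0,0,0.5],
    [0,0,0.5],
    [0,0,0.5],
    [0,0,0.5],
    [0,0,0.5],
    [0,0,0.5],
    [0,0,0.6]
  ],
  "fingers": -1
}}

```text
time: 1.65
eef_pos: [521.2, 263.0, 231.9]
eef_rot: [3.135, 0.001, 2.646]
wrist_force: [0.2, 0.1, 0.2]
opening: 85.5
```

```bash
cat >> h.py <<'E'
def go(t,yaw_deg=None):
    "print tool-frame shift from the measured pose to world target t, and turn about tool z"
    s=bot.state(); R=Rotation.from_euler("xyz",s["eef_rot"])
    print("t",s["time"],"pos",np.round(s["eef_pos"],1),"rpy deg",np.round(np.degrees(s["eef_rot"]),2),"F",np.round(s["wrist_force"],1),"open",round(s["opening"],1))
    dr=0 if yaw_deg is None else np.degrees(s["eef_rot"][2])-yaw_deg
    print("shift",np.round(R.inv().apply(np.array(t)-s["eef_pos"]),1),"turn z",round(dr,2))
E
python3 - <<'E'
from h import *
go([639.5,137,120],151)
for n in ["top","scene"]:
    d=np.load(n+".npz"); P,im=d["P"],d["im"]; s=cv2.cvtColor(im,cv2.COLOR_BGR2HSV)[...,1].astype(int)
    x,y,z=np.moveaxis(P,-1,0)
    a=np.array([np.cos(np.radians(-17)),np.sin(np.radians(-17))]); o=[600,-190]
    t=(P[...,:2]-o)@a; l=(P[...,:2]-o)@[-a[1],a[0]]
    T,M,W=[],[],[]
    for b in range(-76,120,4):
        k=(t>=b)&(t<b+4)&(abs(l)<40)&(z>15)&(z<30)
        L=l[k]; L1=L[L>5]; L2=L[L<-5]
        if len(L1) and len(L2): T.append(b+2);M.append((L1.max()+L2.min())/2);W.append(L1.max()-L2.min())
    f=np.polyfit(T,M,1); print(n,len(T),f,"angle",-17+np.degrees(np.arctan(f[0])),"width",np.median(W),"resid",np.std(np.polyval(f,T)-M))
    lc=abs(l-np.polyval(f,t))<16
    k=lc&(z>11)&(z<19)&(t>-70)&(t<-20); print("lip t",np.round(np.percentile(t[k],[0,5,50,95,100]),1))
    k=lc&(z>20)&(t>60)&(t<125);print("pusher t",np.round(np.percentile(t[k],[0,2,10,50]),1))
    k=lc&(z>20)&(t>125)&(t<170);print("block end t",np.round(np.percentile(t[k],[50,95,100]),1))
    k=(z>0)&(z<12)&lc&(t<-60)&(s<90);print("front end",np.round(np.percentile(t[k],[0,2,5]),1))
    k=(z>44)&(t<-85)&(abs(l)<40);print("bar",np.round(np.median(P[k],0)),np.round(np.percentile(t[k],[5,50,95])),np.percentile(z[k],[5,50,95]))
E
```

```text
t 1.65 pos [521.2 263.  231.9] rpy deg [1.7961e+02 4.0000e-02 1.5161e+02] F [0.2 0.1 0.2] open 85.5
shift [-163.9  -55.4  111.6] turn z 0.61
top 49 [-0.03250579 -1.1983383 ] angle -18.861788991992682 width 51.811689890613565 resid 0.6798055358770384
lip t [-69.5 -66.3 -47.9 -44.9 -44.7]
pusher t [86.1 86.5 86.9 91.5]
block end t [136.8 147.  151.1]
front end [-547.7 -544.4 -542.1]
bar [ 487. -154.   51.] [-121. -118. -111.] [46.17988434 50.67825539 54.84857919]
scene 42 [-0.0335954  -1.07077561] angle -18.924150775886833 width 50.921136917726386 resid 0.9597894167390829
lip t [-49.1 -47.5 -44.8 -42.6 -42.1]
pusher t [89.6 90.1 93.3 95.1]
block end t [147.5 151.2 151.8]
front end [-1593.8 -1448.9 -1339.4]
bar [ 55.   0. 224.] [-1581.  -571.  -532.] [ 57.45478251 223.68071943 340.75538528]
```

Emit:
{"op": "jog_arm", "data": {
  "xyz": [
    [-41,-14,0],
    [-41,-14,0],
    [-41,-14,20],
    [-41,-14,40],
    [0,0,40],
    [0,0,20],
    [0,0,0]
  ],
  "delta_rot": [
    [0,0,0.2],
    [0,0,0.2],
    [0,0,0.2],
    [0,0,0],
    [0,0,0],
    [0,0,0],
    [0,0,0]
  ]
}}

```text
time: 2.35
eef_pos: [646.4, 127.7, 117.4]
eef_rot: [3.129, 0.011, 2.624]
wrist_force: [-0.7, 0.2, 0.2]
opening: 85.4
```

```bash
python3 -c "
from h import *
go([639.5,137,22],151)"
```

```text
t 2.35 pos [646.4 127.7 117.4] rpy deg [179.26   0.61 150.33] F [-0.7  0.2  0.2] open 85.4
shift [11.6  3.4 95.3] turn z -0.67
```

```bash
cat >> h.py <<'E'
def rv(yaw_deg):
    R=Rotation.from_euler("xyz",bot.state()["eef_rot"]); T=Rotation.from_euler("xyz",[180,0,yaw_deg],degrees=True)
    print("rotvec deg",np.round(np.degrees((R.inv()*T).as_rotvec()),2))
E
python3 -c "
from h import *
rv(151)"
```

```text
rotvec deg [ 0.74  0.62 -0.67]
```

Emit:
{"op": "jog_arm", "data": {
  "xyz": [
    [6,2,20],
    [5,1,20],
    [1,0,20],
    [0,0,0]
  ],
  "delta_rot": [
    [0.4,0.3,-0.4],
    [0.3,0.3,-0.3],
    [0,0,0],
    [0,0,0]
  ]
}}

```text
time: 2.75
eef_pos: [638.7, 139.0, 57.3]
eef_rot: [3.139, 0.003, 2.639]
wrist_force: [-0.7, -0.8, -0.7]
opening: 85.4
```

```bash
python3 -c "
from h import *
rv(151);go([639.5,137,22],151)
p=cams.read_camera('scene');P=pts(p)
x,y,z=np.moveaxis(P,-1,0)
cv2.imwrite('pics/d.png',cv2.resize(p['image'][150:260,220:370],(750,550),interpolation=cv2.INTER_CUBIC))"
```

```text
rotvec deg [0.15 0.16 0.21]
t 2.75 pos [638.7 139.   57.3] rpy deg [1.7985e+02 1.6000e-01 1.5121e+02] F [-0.7 -0.8 -0.7] open 85.4
shift [-1.6 -1.5 35.3] turn z 0.21
```

View pics/d.png

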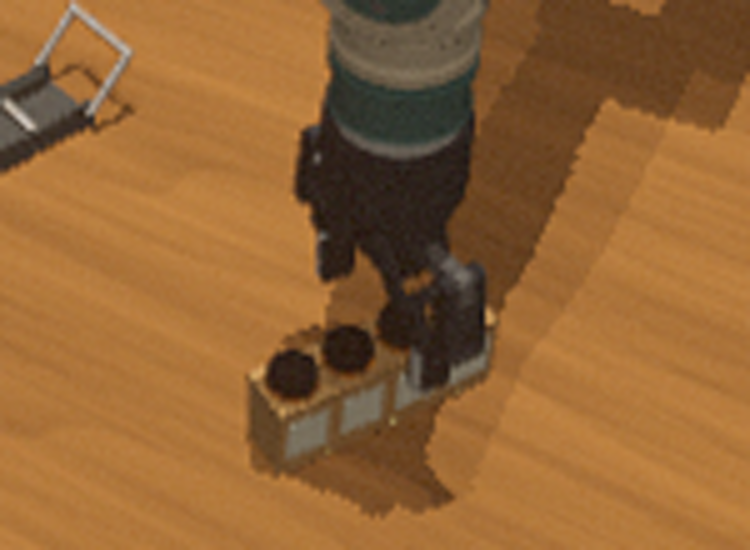

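The fingers straddle the strip near mid-length (near finger at about 430,370). Next I lower and close.

Emit:
{"op": "jog_arm", "data": {
  "xyz": [
    [-1,-1,18],
    [-0.5,-0.5,14],
    [0,0,3],
    [0,0,0]
  ],
  "delta_rot": [
    [0.1,0.1,0.1],
    [0,0,0.1],
    [0,0,0],
    [0,0,0]
  ]
}}

```text
time: 3.2
eef_pos: [644.1, 138.5, 25.1]
eef_rot: [3.135, 0.009, 2.637]
wrist_force: [-0.2, -0.5, -0.2]
opening: 85.3
```

Emit:
{"op": "jog_arm", "data": {
  "xyz": [
    [0,0,0],
    [0,0,0],
    [0,0,0],
    [0,0,0],
    [0,0,0],
    [0,0,0]
  ],
  "delta_rot": [
    [0,0,0],
    [0,0,0],
    [0,0,0],
    [0,0,0],
    [0,0,0],
    [0,0,0]
  ],
  "fingers": 1,
  "squeeze": 40
}}

```text
time: 3.8
eef_pos: [644.8, 137.7, 26.5]
eef_rot: [3.135, 0.011, 2.636]
wrist_force: [0.8, 0.2, -0.1]
opening: 35.4
```

Emit:
{"op": "jog_arm", "data": {
  "xyz": [
    [0,0,-15],
    [0,0,-35],
    [0,0,-35],
    [0,0,-20]
  ],
  "delta_rot": [
    [0,0,0],
    [0,0,-3],
    [0,0,-5],
    [0,0,-2]
  ]
}}

```text
time: 4.2
eef_pos: [638.0, 137.6, 130.2]
eef_rot: [3.142, -0.001, 2.818]
wrist_force: [0.8, -0.9, -3.0]
opening: 35.5
```

Emit:
{"op": "jog_arm", "data": {
  "xyz": [
    [-6,-25,0],
    [-11,-46,0],
    [-11,-46,0],
    [-11,-46,0],
    [-11,-46,0],
    [-11,-46,0],
    [-8,-30,0],
    [0,0,0]
  ],
  "delta_rot": [
    [0,0,0],
    [0,0,0],
    [0,0,0],
    [0,0,0],
    [0,0,0],
    [0,0,0],
    [0,0,0],
    [0,0,0]
  ]
}}

```text
time: 5.0
eef_pos: [618.8, -161.5, 142.3]
eef_rot: [3.134, 0.016, 2.826]
wrist_force: [-0.5, 1.1, -3.1]
opening: 35.1
```

```bash
python3 -c "
from h import *
rv(161.1);go([612,-194,100],161.1)"
```

```text
rotvec deg [0.47 0.89 0.8 ]
t 5.0 pos [ 618.8 -161.5  142.3] rpy deg [179.54   0.9  161.9 ] F [-0.5  1.1 -3.1] open 35.1
shift [ -3.  -33.3  42.1] turn z 0.8
```

Emit:
{"op": "jog_arm", "data": {
  "xyz": [
    [-1,-12,10],
    [-1,-12,20],
    [-1,-8,15],
    [0,-1,5],
    [0,0,0]
  ],
  "delta_rot": [
    [0.1,0.3,0.4],
    [0,0.1,0.3],
    [0,0,0.1],
    [0,0,0],
    [0,0,0]
  ]
}}

```text
time: 5.5
eef_pos: [611.0, -193.2, 90.0]
eef_rot: [3.133, 0.007, 2.812]
wrist_force: [0.5, 0.9, -3.3]
opening: 35.5
```

```bash
cat >> h.py <<'E'
A=np.radians(-18.9); ax=np.array([np.cos(A),np.sin(A)]); nn=np.array([-ax[1],ax[0]]); O=np.array([600,-190])+(-1.13)*nn
def tl(xy): d=np.asarray(xy)-O; return d@ax, d@nn
def strip(n,zlo,zhi,name=None):
    p=cams.read_camera(n);P=pts(p); s=bot.state(); hsv=cv2.cvtColor(p["image"],cv2.COLOR_BGR2HSV)
    t,l=tl(P[...,:2]); z=P[...,2]
    rs=[r for r in outline_of("strip_mid",p) if r["score"]>.3]
    if not rs: print(n,"no strip"); m=np.zeros(z.shape,bool)
    else: m=rs[0]["region"]&(z>zlo)&(z<zhi)
    if m.sum()>20:
        Q=np.stack([t[m],l[m]],1).astype(np.float32); r=cv2.minAreaRect(Q)
        print(n,m.sum(),"rect(t,l)",[np.round(v,1) for v in r],"t range",np.round(np.percentile(t[m],[1,99]),1),"l",np.round(np.percentile(l[m],[2,98]),1),"z",np.round(np.percentile(z[m],[2,50,98]),1))
    print("tcp t,l",np.round(tl(s["eef_pos"][:2]),1),np.round(s["eef_pos"][2],1))
    if name: cv2.imwrite(name,cv2.resize(p["image"][120:230,130:280] if n=="scene" else p["image"][130:250,280:360],(750,550),interpolation=cv2.INTER_CUBIC))
    return p,P,t,l,z,m
E
python3 -c "
from h import *
rv(161.1);go([612,-194,88],161.1)
strip('scene',40,140,'pics/e.png');strip('top',40,140)"
```

```text
rotvec deg [0.47 0.41 0.04]
t 5.5 pos [ 611.  -193.2   90. ] rpy deg [179.53   0.41 161.14] F [ 0.5  0.9 -3.3] open 35.5
shift [-1.2 -0.5  2. ] turn z 0.04
scene 795 rect(t,l) [array([8.1, 7.1]), array([ 41.1, 145.7]), np.float64(87.9)] t range [-62.3  80. ] l [-10.6  22.4] z [ 64.3 102.7 130. ]
tcp t,l [11.5  1.9] 90.3
top no strip
tcp t,l [12.8  1.9] 91.8
```

View pics/e.png

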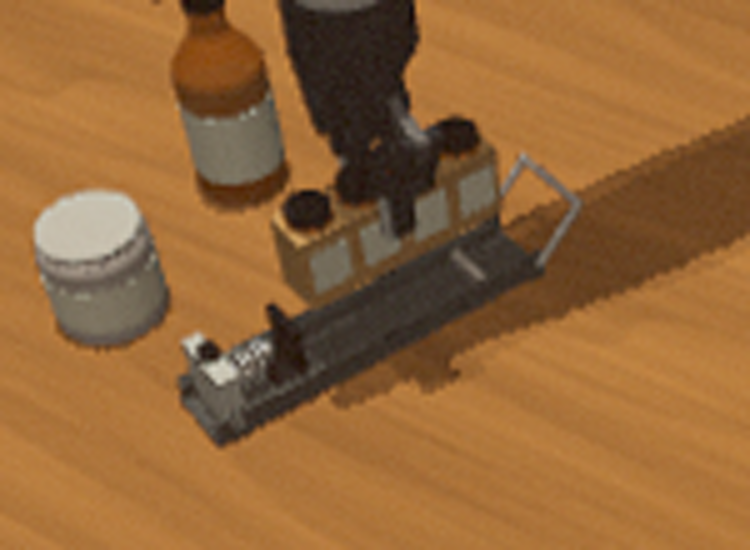

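```bash
python3 -c "
from h import *
p,P,t,l,z,m=strip('scene',40,140)
k=(z>68)&(z<110)&(t<65)&(t>-55)&(abs(t-9)>22)&(abs(l)<40)
c=np.c_[t[k],z[k],np.ones(k.sum())]; L=l[k]; g=L>12
for i in range(4):
    f=np.linalg.lstsq(c[g],L[g],rcond=None)[0]; g=abs(c@f-L)<2.5
print('side face l=',f,g.sum(),'at t=9,z=88:',f@[9,88,1],'yaw deg',np.degrees(np.arctan(f[0])),'tilt',np.degrees(np.arctan(f[1])))
k=(z>70)&(z<110)&(l<17)&(l>-12)&(t>60)&(t<100);print('end t',np.round(np.percentile(t[k],[5,50,95]),1),k.sum())
k=(z>64)&(z<125)&(abs(l)<25)&(t<-50)&(t>-85);print('front t',np.round(np.percentile(t[k],[0,2,5]),1))
k=(l>20)&(l<34)&(z>14)&(z<30)&(t>60)&(t<130);print('near wall top l',np.round(np.percentile(l[k],[5,50,95,99]),1))
k=(l<-20)&(l>-34)&(z>14)&(z<30)&(t>60)&(t<130);print('far wall l',np.round(np.percentile(l[k],[1,5,50,95]),1))
rv(161.1)
p=cams.read_camera('top');P=pts(p);t,l=tl(P[...,:2]);z=P[...,2]
k=(z>80)&(z<135)&(abs(l)<45)&(((t>50)&(t<95))|((t<-32)&(t>-75)));print('top l',np.round(np.percentile(l[k],[2,50,98]),1),'t',np.round(np.percentile(t[k],[1,99]),1),k.sum())
"
```

```text
scene 808 rect(t,l) [array([10.5, 10. ]), array([ 45. , 146.6]), np.float64(84.7)] t range [-61.1  81.9] l [-10.7  22.7] z [ 67.3 104.1 132.4]
tcp t,l [13.4  1.7] 92.4
side face l= [ 4.37912423e-03 -7.95790940e-03  2.06337814e+01] 197 at t=9,z=88: 19.97289745760149 yaw deg 0.25090373261453874 tilt -0.45594499763222207
end t [79.2 81.1 82.2] 39
front t [-62.7 -62.2 -61.5]
near wall top l [23.1 24.5 26.9 27.3]
far wall l [-26.9 -25.9 -23.6 -20.9]
rotvec deg [0.43 0.68 0.06]Traceback (most recent call last):
  File "<string>", line 15, in <module>
    k=(z>80)&(z<135)&(abs(l)<45)&(((t>50)&(t<95))|((t<-32)&(t>-75)));print('top l',np.round(np.percentile(l[k],[2,50,98]),1),'t',np.round(np.percentile(t[k],[1,99]),1),k.sum())
                                                                                            ~~~~~~~~~~~~~^^^^^^^^^^^^^^^^
    return _quantile_unchecked(
        a, q, axis, out, overwrite_input, method, keepdims, weights)
    return _ureduce(a,
                    func=_quantile_ureduce_func,
    ...<5 lines>...
                    overwrite_input=overwrite_input,
                    method=method)
    r = func(a, **kwargs)
    result = _quantile(arr,
                       quantiles=q,
    ...<2 lines>...
                       out=out,
                       weights=wgt)
    slices_having_nans = np.isnan(arr[-1, ...])
                                  ~~~^^^^^^^^^
IndexError: index -1 is out of bounds for axis 0 with size 0
```

Emit:
{"op": "jog_arm", "data": {
  "xyz": [
    [2,-1,15],
    [2,-1,18],
    [0,0,10],
    [0,0,0],
    [0,0,0]
  ],
  "delta_rot": [
    [0,0,0],
    [0,0,0],
    [0,0,0],
    [0,0,0],
    [0,0,0]
  ]
}}

```text
time: 6.35
eef_pos: [609.6, -194.3, 47.4]
eef_rot: [3.134, 0.014, 2.813]
wrist_force: [0.8, -0.4, -1.9]
opening: 35.5
```

```bash
cat >> h.py <<'E'
def st(*a):
    s=bot.state(); print("t",round(s["time"],2),"t,l,z",np.round([*tl(s["eef_pos"][:2]),s["eef_pos"][2]],2),"F t,l,z",np.round([*(np.array([ax,nn])@s["wrist_force"][:2]),s["wrist_force"][2]],2),"tq",np.round(s["ft_torque"],2)); rv(161.1)
E
python3 -c "
from h import *
st()
p,P,t,l,z,m=strip('scene',20,140)
T=tl(bot.state()['eef_pos'][:2])[0]
k=(z>30)&(z<66)&(t<T+50)&(t>T-60)&(abs(t-T)>22)&(abs(l)<40)
c=np.c_[t[k],z[k],np.ones(k.sum())]; L=l[k]; g=L>12
for i in range(4):
    f=np.linalg.lstsq(c[g],L[g],rcond=None)[0]; g=abs(c@f-L)<2.5
print('side l centre',f@[T,45,1]-18,g.sum(),'yaw',np.degrees(np.arctan(f[0])),'tilt',np.degrees(np.arctan(f[1])))
k=(z>30)&(z<60)&(l<15)&(l>-12)&(t>60)&(t<86);print('end t',np.round(np.percentile(t[k],[5,50,95]),1),k.sum())
"
```

```text
t 6.35 t,l,z [10.45  0.12 47.37] F t,l,z [ 0.88 -0.14 -1.89] tq [-0.01  0.01 -0.03]
rotvec deg [0.43 0.8  0.09]
scene 699 rect(t,l) [array([ 7.5, 16.4]), array([ 62.5, 146.4]), np.float64(85.2)] t range [-62.8  79. ] l [-9.9 20.6] z [23.8 59.7 87.3]
tcp t,l [10.3  0.1] 47.4
side l centre 0.05524886578599464 137 yaw 0.13143408009297528 tilt -0.29861791577138985
end t [75.9 78.3 78.9] 27
```

Emit:
{"op": "jog_arm", "data": {
  "xyz": [
    [-3,0,1.5],
    [-3,0,1.5],
    [0,0,0],
    [0,0,0]
  ],
  "delta_rot": [
    [0,0.1,0],
    [0,0.1,0],
    [0,0,0],
    [0,0,0]
  ]
}}

```text
time: 6.85
eef_pos: [618.2, -197.4, 46.9]
eef_rot: [3.135, 0.015, 2.813]
wrist_force: [-0.3, -0.8, -3.0]
opening: 35.2
```

```bash
python3 -c "
from h import *
st()"
```

```text
t 6.85 t,l,z [ 1.959e+01 -4.000e-02  4.686e+01] F t,l,z [ 0.   -0.85 -2.96] tq [-0.02 -0.01  0.02]
rotvec deg [0.4  0.87 0.09]
```

Emit:
{"op": "jog_arm", "data": {
  "xyz": [
    [-1.5,0,0],
    [-1.5,0,0],
    [0,0,0]
  ],
  "delta_rot": [
    [0,0,0],
    [0,0,0],
    [0,0,0]
  ]
}}

```text
time: 7.15
eef_pos: [619.2, -197.7, 46.8]
eef_rot: [3.135, 0.011, 2.813]
wrist_force: [0.2, -0.2, -3.1]
opening: 35.0
```

```bash
python3 -c "
from h import *
st()"
```

```text
t 7.15 t,l,z [20.61  0.06 46.76] F t,l,z [ 0.27 -0.12 -3.14] tq [-0.07  0.07  0.01]
rotvec deg [0.4  0.63 0.09]
```

Emit:
{"op": "jog_arm", "data": {
  "xyz": [
    [-1.5,0,1],
    [-1,0,1],
    [0,0,0]
  ],
  "delta_rot": [
    [0,0,0],
    [0,0,0],
    [0,0,0]
  ]
}}

```text
time: 7.45
eef_pos: [619.6, -197.8, 44.2]
eef_rot: [3.135, 0.007, 2.813]
wrist_force: [-3.7, 1.2, -1.7]
opening: 35.5
```

```bash
python3 -c "
from h import *
st()"
```

```text
t 7.45 t,l,z [21.02  0.12 44.16] F t,l,z [-3.88 -0.09 -1.69] tq [ 0.11  0.61 -0.08]
rotvec deg [0.39 0.38 0.07]
```

Emit:
{"op": "jog_arm", "data": {
  "xyz": [
    [-1.5,0,0],
    [-1,0,0],
    [0,0,0]
  ],
  "delta_rot": [
    [0,0,0],
    [0,0,0],
    [0,0,0]
  ]
}}

```text
time: 7.75
eef_pos: [621.2, -198.3, 43.9]
eef_rot: [3.135, 0.005, 2.813]
wrist_force: [-3.5, 1.0, -1.1]
opening: 35.5
```

```bash
python3 -c "
from h import *
st()"
```

```text
t 7.75 t,l,z [22.77  0.13 43.88] F t,l,z [-3.6  -0.19 -1.07] tq [ 0.2   0.57 -0.03]
rotvec deg [0.39 0.28 0.06]
```

Emit:
{"op": "jog_arm", "data": {
  "xyz": [
    [-1.5,0,0],
    [-1.5,0,0],
    [-1.5,0,0],
    [-1.5,0,0],
    [0,0,0]
  ],
  "delta_rot": [
    [0,-0.2,0],
    [0,-0.1,0],
    [0,0,0],
    [0,0,0],
    [0,0,0]
  ]
}}

```text
time: 8.25
eef_pos: [626.1, -199.9, 43.6]
eef_rot: [3.135, 0.008, 2.813]
wrist_force: [-4.1, 1.0, -1.3]
opening: 35.4
```

```bash
python3 -c "
from h import *
st()"
```

```text
t 8.25 t,l,z [27.89  0.17 43.59] F t,l,z [-4.23 -0.4  -1.31] tq [ 0.19  0.86 -0.01]
rotvec deg [0.39 0.44 0.05]
```

Emit:
{"op": "jog_arm", "data": {
  "xyz": [
    [-1.5,0,0],
    [-1.5,0,0],
    [-1.5,0,0],
    [-1,0,0],
    [0,0,0]
  ],
  "delta_rot": [
    [0,-0.1,0],
    [0,-0.1,0],
    [0,0,0],
    [0,0,0],
    [0,0,0]
  ]
}}

```text
time: 8.75
eef_pos: [629.7, -201.1, 43.2]
eef_rot: [3.135, 0.007, 2.812]
wrist_force: [-5.0, 1.1, -0.2]
opening: 35.6
```

```bash
python3 -c "
from h import *
st()
p,P,t,l,z,m=strip('scene',20,140,'pics/f.png')
k=(z>64)&(z<125)&(abs(l)<25)&(t<-30)&(t>-85);print('k')
k=(z>30)&(z<58)&(abs(l)<25)&(t<0)&(t>-75);print('front t',np.round(np.percentile(t[k],[0,1,2,5]),1))
p=cams.read_camera('top');P=pts(p);t,l=tl(P[...,:2]);z=P[...,2]
k=(z>30)&(z<90)&(abs(l)<18)&(t<0)&(t>-75);print('top front t',np.round(np.percentile(t[k],[0,1,2,5]),1))
k=(z>11)&(z<18)&(abs(l)<16)&(t<-30)&(t>-60);print('lip t',np.round(np.percentile(t[k],[0,5,50,95,100]),1))
"
```

```text
t 8.75 t,l,z [31.71  0.2  43.21] F t,l,z [-5.06 -0.56 -0.2 ] tq [ 0.27  0.95 -0.07]
rotvec deg [0.39 0.42 0.05]
scene 680 rect(t,l) [array([28.4,  2. ]), array([144.6,  40. ]), np.float64(0.4)] t range [-41.3  99.9] l [-10.   20.6] z [21.6 60.  83.7]
tcp t,l [31.6  0.2] 43.2
k
front t [-42.7 -42.6 -42.1 -41.1]Traceback (most recent call last):
  File "<string>", line 8, in <module>
    k=(z>30)&(z<90)&(abs(l)<18)&(t<0)&(t>-75);print('top front t',np.round(np.percentile(t[k],[0,1,2,5]),1))
                                                                           ~~~~~~~~~~~~~^^^^^^^^^^^^^^^^
    return _quantile_unchecked(
        a, q, axis, out, overwrite_input, method, keepdims, weights)
    return _ureduce(a,
                    func=_quantile_ureduce_func,
    ...<5 lines>...
                    overwrite_input=overwrite_input,
                    method=method)
    r = func(a, **kwargs)
    result = _quantile(arr,
                       quantiles=q,
    ...<2 lines>...
                       out=out,
                       weights=wgt)
    slices_having_nans = np.isnan(arr[-1, ...])
                                  ~~~^^^^^^^^^
IndexError: index -1 is out of bounds for axis 0 with size 0
```

View pics/f.png

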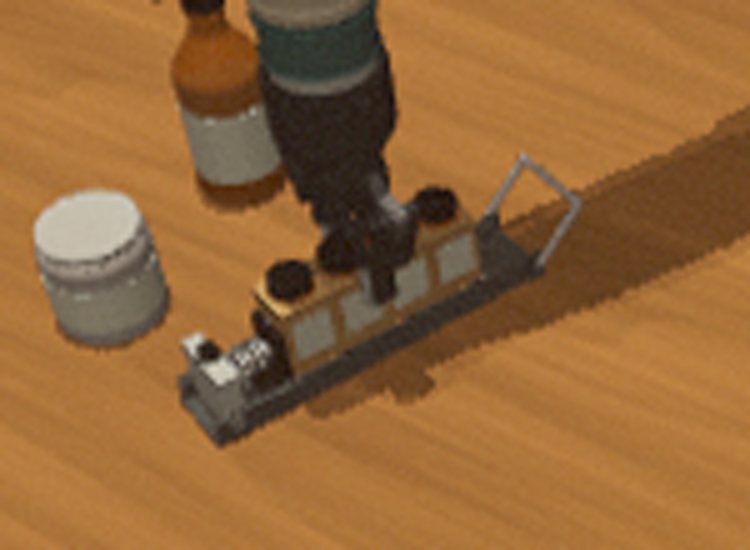

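Emit:
{"op": "jog_arm", "data": {
  "xyz": [
    [-1.2,0,0],
    [-1.2,0,0],
    [-1,0,0],
    [0,0,0]
  ],
  "delta_rot": [
    [0,-0.1,0],
    [0,-0.1,0],
    [0,0,0],
    [0,0,0]
  ]
}}

```text
time: 9.3
eef_pos: [631.0, -201.5, 42.9]
eef_rot: [3.135, 0.007, 2.812]
wrist_force: [-4.7, 2.1, -0.4]
opening: 35.4
```

```bash
python3 -c "
from h import *
st()"
```

```text
t 9.3 t,l,z [33.04  0.23 42.93] F t,l,z [-5.12  0.51 -0.45] tq [ 0.3   1.03 -0.05]
rotvec deg [0.38 0.38 0.04]
```

Emit:
{"op": "jog_arm", "data": {
  "xyz": [
    [-1.5,0,0],
    [-1.5,0,0],
    [-1,0,0],
    [0,0,0]
  ],
  "delta_rot": [
    [0,-0.1,0],
    [0,-0.1,0],
    [0,0,0],
    [0,0,0]
  ]
}}

```text
time: 9.7
eef_pos: [632.5, -202.0, 42.6]
eef_rot: [3.135, 0.005, 2.812]
wrist_force: [-5.7, 2.7, -0.2]
opening: 35.2
```

```bash
python3 -c "
from h import *
st()"
```

```text
t 9.7 t,l,z [34.6   0.27 42.58] F t,l,z [-6.23  0.67 -0.21] tq [ 0.29  0.95 -0.05]
rotvec deg [0.37 0.29 0.03]
```

Emit:
{"op": "jog_arm", "data": {
  "xyz": [
    [-0.6,0,1.5],
    [-0.6,0,1.5],
    [-0.5,0,1]
  ],
  "delta_rot": [
    [0,-0.2,0],
    [0,-0.2,0],
    [0,-0.1,0]
  ]
}}

```text
time: 10.0
eef_pos: [632.5, -201.9, 38.4]
eef_rot: [3.135, 0.01, 2.812]
wrist_force: [-5.8, 2.7, 0.3]
opening: 35.3
```

```bash
python3 -c "
from h import *
st()"
```

```text
t 10.0 t,l,z [34.62  0.43 38.36] F t,l,z [-6.34  0.63  0.26] tq [0.37 1.01 0.01]
rotvec deg [0.38 0.6  0.03]
```

Emit:
{"op": "jog_arm", "data": {
  "xyz": [
    [-0.5,-0.2,1.5],
    [-0.4,-0.1,1.5],
    [-0.4,0,1]
  ],
  "delta_rot": [
    [0,-0.1,0],
    [0,-0.1,0],
    [0,-0.1,0]
  ]
}}

```text
time: 10.3
eef_pos: [632.0, -201.5, 33.8]
eef_rot: [3.134, 0.012, 2.813]
wrist_force: [-5.4, 2.1, 0.6]
opening: 35.4
```

```bash
python3 -c "
from h import *
st()"
```

```text
t 10.3 t,l,z [34.04  0.61 33.79] F t,l,z [-5.83  0.22  0.56] tq [ 0.32  1.03 -0.06]
rotvec deg [0.43 0.68 0.05]
```

Emit:
{"op": "jog_arm", "data": {
  "xyz": [
    [-0.2,-0.3,1],
    [-0.2,-0.2,1],
    [-0.2,0,1]
  ],
  "delta_rot": [
    [0,0,0],
    [0,0,0],
    [0,0,0]
  ]
}}

```text
time: 10.6
eef_pos: [631.7, -201.4, 32.6]
eef_rot: [3.133, 0.01, 2.813]
wrist_force: [-7.3, 2.1, 6.0]
opening: 35.4
```

```bash
python3 -c "
from h import *
st()"
```

```text
t 10.6 t,l,z [33.67  0.6  32.57] F t,l,z [-7.63 -0.4   6.03] tq [ 0.34  1.39 -0.08]
rotvec deg [0.46 0.57 0.08]
```

Emit:
{"op": "jog_arm", "data": {
  "xyz": [
    [0.3,0,0.8],
    [0.3,0,0.8],
    [0,0,0.5]
  ],
  "delta_rot": [
    [0,0,0],
    [0,0,0],
    [0,0,0]
  ]
}}

```text
time: 10.9
eef_pos: [631.7, -201.4, 32.6]
eef_rot: [3.134, 0.011, 2.813]
wrist_force: [-5.4, 2.5, 0.7]
opening: 35.1
```

```bash
python3 -c "
from h import *
st()
p,P,t,l,z,m=strip('scene',20,140,'pics/g.png')
k=(z>34)&(z<52)&(l<24)&(l>14)&(t<8)&(t>-30);print('side l',np.round(np.percentile(l[k],[10,50,90]),1))
k=(z>25)&(z<50)&(abs(l)<22)&(t<0)&(t>-75);print('front t',np.round(np.percentile(t[k],[0,1,2,5]),1))
for a,b in [(-40,-20),(75,97)]:
    k=(z>56)&(z<80)&(abs(l)<12)&(t<b)&(t>a);print('cap z',np.round(np.percentile(z[k],[50,90]),1))
"
```

```text
t 10.9 t,l,z [33.66  0.61 32.58] F t,l,z [-5.96  0.64  0.74] tq [ 0.3   1.07 -0.12]
rotvec deg [0.44 0.64 0.08]
scene 605 rect(t,l) [array([31. , 25.5]), array([ 79.1, 146.9]), np.float64(87.2)] t range [-39.7 102.2] l [-10.4  25.2] z [20.9 53.4 72.8]
tcp t,l [33.7  0.6] 32.6
side l [16.4 18.2 20.2]
front t [-41.9 -41.2 -40.5 -38.3]
cap z [70.5 72.9]
cap z [70.9 72.7]
```

View pics/g.png

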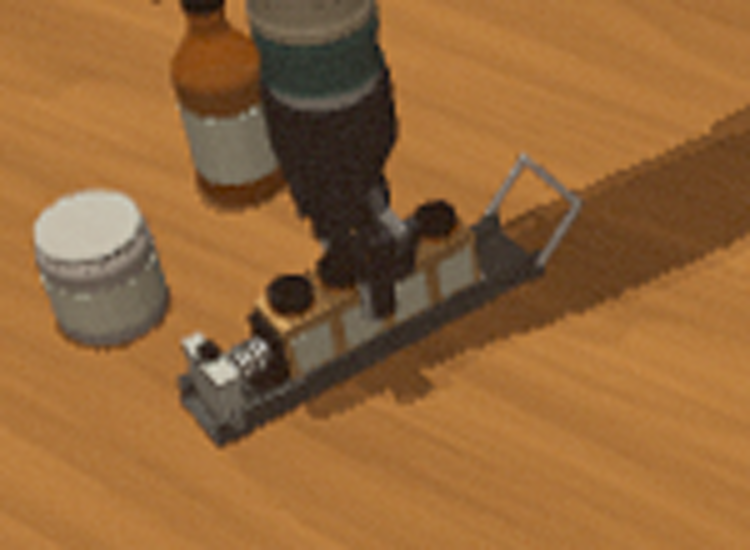

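Emit:
{"op": "jog_arm", "data": {
  "xyz": [
    [0,0,2],
    [0,0,2]
  ],
  "delta_rot": [
    [0,0,0],
    [0,0,0]
  ]
}}

```text
time: 11.2
eef_pos: [631.7, -201.4, 32.5]
eef_rot: [3.134, 0.011, 2.813]
wrist_force: [-8.2, 3.2, 10.1]
opening: 35.8
```

```bash
python3 -c "
from h import *
st()"
```

```text
t 11.2 t,l,z [33.65  0.62 32.5 ] F t,l,z [-8.84  0.4  10.05] tq [ 0.53  1.75 -0.09]
rotvec deg [0.41 0.63 0.08]
```

Emit:
{"op": "jog_arm", "data": {
  "xyz": [
    [0,0,0],
    [0,0,0],
    [0,0,0],
    [0,0,0],
    [0,0,0]
  ],
  "delta_rot": [
    [0,0,0],
    [0,0,0],
    [0,0,0],
    [0,0,0],
    [0,0,0]
  ],
  "fingers": -1
}}

```text
time: 11.7
eef_pos: [640.9, -204.9, 37.2]
eef_rot: [3.135, 0.03, 2.814]
wrist_force: [0.4, -1.1, 0.7]
opening: 85.1
```

```bash
python3 -c "
from h import *
st();strip('scene',20,140)"
```

```text
t 11.7 t,l,z [43.51  0.32 37.17] F t,l,z [ 0.7  -0.96  0.74] tq [0.02 0.06 0.02]
rotvec deg [0.39 1.74 0.13]
scene 613 rect(t,l) [array([17. , 27.3]), array([172.1,  95.3]), np.float64(3.1)] t range [-41.3 102.2] l [-13.2  63.3] z [ 21.   56.6 100.2]
tcp t,l [43.5  0.3] 37.1
```

Emit:
{"op": "jog_arm", "data": {
  "xyz": [
    [0,0,-15],
    [0,0,-35],
    [0,0,-45],
    [0,0,-45],
    [0,0,-10],
    [0,0,0]
  ],
  "delta_rot": [
    [0,0,0],
    [0,0,0],
    [0,0,0],
    [0,0,0],
    [0,0,0],
    [0,0,0]
  ]
}}

```text
time: 12.4
eef_pos: [634.6, -203.7, 194.8]
eef_rot: [3.134, 0.027, 2.814]
wrist_force: [0.3, 0.1, -1.0]
opening: 85.2
```

Run:
```python
from h import *
st()
p,P,t,l,z,m=strip('scene',20,140,'pics/i.png')
for a,b in [(-40,-20),(75,97)]:
    k=(z>56)&(z<80)&(abs(l)<12)&(t<b)&(t>a);print('cap z',np.round(np.percentile(z[k],[50,90]),1))
k=(z>34)&(z<52)&(l<24)&(l>14)&(t<85)&(t>-30);print('side l',np.round(np.percentile(l[k],[10,50,90]),1))
# rail: bar points
k=(t<-80)&(t>-150)&(abs(l)<45)&(z>25)&(z<80)
for b in range(25,75,5):
    j=k&(z>=b)&(z<b+5)
    if j.sum(): print(b,j.sum(),np.round(np.median(t[j]),1),np.round([l[j].min(),l[j].max()],1))
p=cams.read_camera('top')
```

```text
t 12.4 t,l,z [ 37.19  -0.67 194.75] F t,l,z [ 0.28  0.19 -1.  ] tq [-0.03  0.05 -0.  ]
rotvec deg [0.41 1.55 0.12]
scene 761 rect(t,l) [array([30.5,  3.5]), array([ 39.7, 146.3]), np.float64(89.4)] t range [-40.5 101.1] l [-12.2  21.3] z [22.4 57.4 73.2]
tcp t,l [37.4 -0.6] 194.4
cap z [71.2 72.2]
cap z [70.8 72.8]
side l [17.2 19.  20.6]
25 7 -92.7 [-31.   31.6]
30 8 -97.1 [-34.   33.9]
35 8 -102.9 [-33.4  34.4]
40 7 -108.2 [-31.8  31.7]
45 15 -113.9 [-34.1  32.3]
50 17 -115.1 [-31.6  34.3]
```

View pics/i.png

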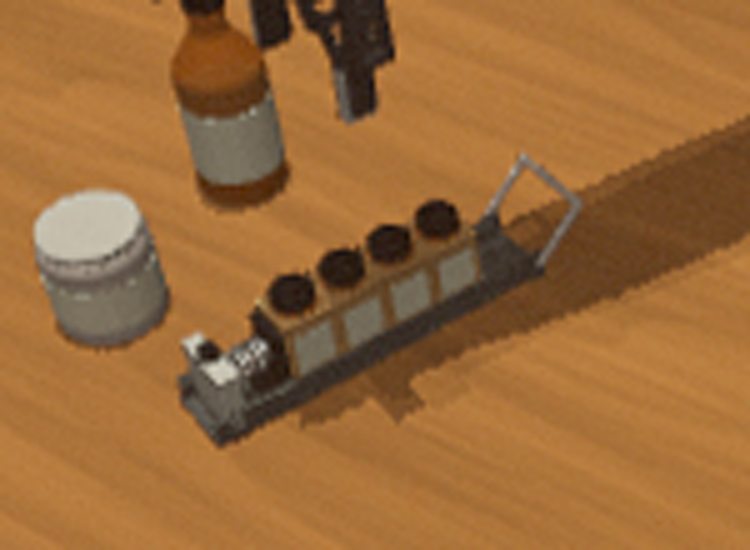

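Emit:
{"op": "jog_arm", "data": {
  "xyz": [
    [30,0,0],
    [45,0,0],
    [45,0,0],
    [40,0,0],
    [15,0,0],
    [0,0,0]
  ],
  "delta_rot": [
    [0.1,0.5,0],
    [0.1,0.5,0],
    [0.1,0.5,0],
    [0,0,0],
    [0,0,0],
    [0,0,0]
  ],
  "fingers": 1
}}

```text
time: 13.15
eef_pos: [452.6, -140.6, 174.7]
eef_rot: [3.137, -0.033, 2.814]
wrist_force: [0.1, -0.3, 0.2]
opening: 0.5
```

```bash
python3 -c "
from h import *
st()"
```

```text
t 13.15 t,l,z [-1.5547e+02  1.3000e-01  1.7471e+02] F t,l,z [ 0.16 -0.26  0.18] tq [-0.04 -0.08 -0.02]
rotvec deg [ 0.28 -1.88  0.12]
```

Emit:
{"op": "jog_arm", "data": {
  "xyz": [
    [0,0,30],
    [0,0,40],
    [0,0,35],
    [0,0,15],
    [0,0,0],
    [0,0,0]
  ],
  "delta_rot": [
    [0,-0.5,0],
    [0,-0.5,0],
    [0,-0.5,0],
    [0,0,0],
    [0,0,0],
    [0,0,0]
  ]
}}

```text
time: 13.75
eef_pos: [451.6, -139.5, 45.6]
eef_rot: [3.136, -0.01, 2.814]
wrist_force: [0.5, -0.5, 0.0]
opening: -0.0
```

```bash
python3 -c "
from h import *
st()"
```

```text
t 13.75 t,l,z [-156.75    0.82   45.57] F t,l,z [ 0.6  -0.27  0.05] tq [-0.02 -0.04 -0.  ]
rotvec deg [ 0.34 -0.6   0.1 ]
```

Emit:
{"op": "jog_arm", "data": {
  "xyz": [
    [-4,0,5],
    [-6,0,4],
    [-5,0,0],
    [-3,0,0],
    [0,0,0]
  ],
  "delta_rot": [
    [0,-0.2,0],
    [0,-0.2,0],
    [0,0,0],
    [0,0,0],
    [0,0,0]
  ]
}}

```text
time: 14.25
eef_pos: [474.5, -147.7, 38.8]
eef_rot: [3.136, 0.004, 2.814]
wrist_force: [0.2, 0.5, -1.0]
opening: -0.2
```

```bash
python3 -c "
from h import *
st()"
```

```text
t 14.25 t,l,z [-132.46    0.48   38.76] F t,l,z [-0.02  0.57 -0.96] tq [ 0.02  0.11 -0.  ]
rotvec deg [0.3  0.23 0.11]
```

Emit:
{"op": "jog_arm", "data": {
  "xyz": [
    [-3,0,0],
    [-3,0,0],
    [-3,0,0],
    [0,0,0]
  ],
  "delta_rot": [
    [0,0,0],
    [0,0,0],
    [0,0,0],
    [0,0,0]
  ]
}}

```text
time: 14.65
eef_pos: [474.1, -147.4, 38.1]
eef_rot: [3.137, -0.015, 2.813]
wrist_force: [-0.3, -0.2, 0.5]
opening: -0.0
```

```bash
python3 -c "
from h import *
st()"
```

```text
t 14.65 t,l,z [-132.91    0.65   38.09] F t,l,z [-0.23 -0.29  0.49] tq [-0.01 -0.02 -0.01]
rotvec deg [ 0.24 -0.84  0.09]
```

Emit:
{"op": "jog_arm", "data": {
  "xyz": [
    [-3,0,0],
    [-3,0,0],
    [-3,0,0],
    [0,0,0]
  ],
  "delta_rot": [
    [0,-0.3,0],
    [0,-0.3,0],
    [0,0,0],
    [0,0,0]
  ]
}}

```text
time: 15.05
eef_pos: [474.4, -147.3, 37.1]
eef_rot: [3.138, -0.02, 2.813]
wrist_force: [-0.3, 0.2, -0.4]
opening: 0.0
```

```bash
python3 -c "
from h import *
st();print(bot.state()['joint_pos'])"
```

```text
t 15.05 t,l,z [-132.71    0.85   37.09] F t,l,z [-0.36  0.14 -0.41] tq [-0.03 -0.03  0.01]
rotvec deg [ 0.2  -1.17  0.08]
[-0.43204605  0.25404533 -0.51339447  0.82399902  0.00129548 -0.10361222]
```

```bash
python3 -c "
from h import *
p=cams.read_camera('scene');st()
cv2.imwrite('pics/j.png',cv2.resize(p['image'][60:230,140:340],(800,680),interpolation=cv2.INTER_CUBIC)[:600])"
```

```text
t 15.1 t,l,z [-132.48    0.9    37.09] F t,l,z [-2.96 -0.35 -0.08] tq [ 0.18  0.53 -0.04]
rotvec deg [ 0.2  -1.14  0.09]
```

View pics/j.png

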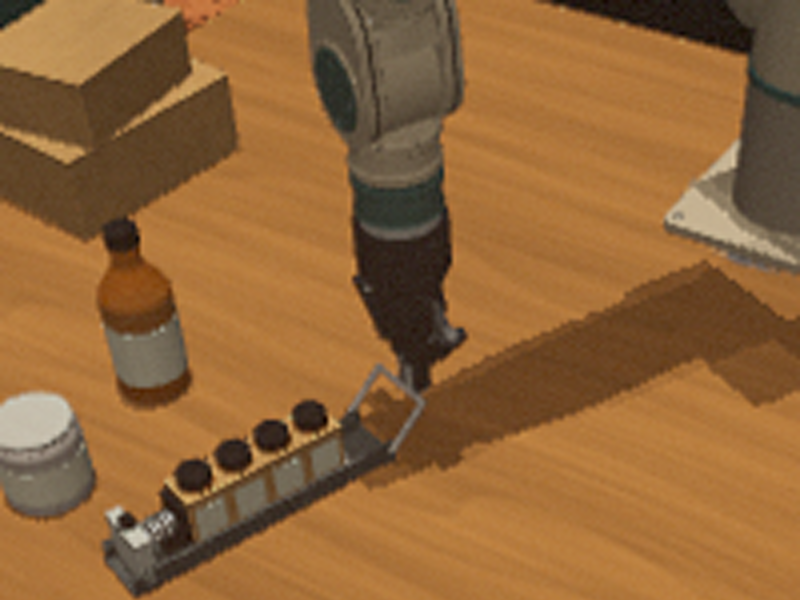

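The fingertip (about 415,385) is in front of the bar and touching it. I'm pushing along the arc.

Emit:
{"op": "jog_arm", "data": {
  "xyz": [
    [-5,0,-0.5],
    [-5,0,-0.5],
    [-5,0,-1],
    [-5,0,-1]
  ],
  "delta_rot": [
    [0,-0.5,0],
    [0,-0.5,0],
    [0,-0.3,0],
    [0,0,0]
  ]
}}

```text
time: 15.5
eef_pos: [474.9, -147.3, 36.7]
eef_rot: [3.14, -0.035, 2.813]
wrist_force: [-10.8, 3.9, 8.1]
opening: -0.2
```

```bash
python3 -c "
from h import *
st()"
```

```text
t 15.5 t,l,z [-132.14    1.02   36.73] F t,l,z [-11.44   0.17   8.11] tq [ 0.5   2.1  -0.02]
rotvec deg [ 0.07 -1.99  0.06]
```

Friction holds the bar down when I push level, so I will rise with it along the arc.

Emit:
{"op": "jog_arm", "data": {
  "xyz": [
    [0,0,-3],
    [-3,0,-4],
    [-4,0,-4],
    [-4,0,-4]
  ],
  "delta_rot": [
    [0,-0.7,0],
    [0,-0.7,0],
    [0,-0.5,0],
    [0,-0.3,0]
  ]
}}

```text
time: 15.9
eef_pos: [485.4, -150.7, 51.3]
eef_rot: [3.14, 0.005, 2.813]
wrist_force: [-1.6, 0.6, -0.7]
opening: -0.2
```

```bash
python3 -c "
from h import *
st()"
```

```text
t 15.9 t,l,z [-121.14    1.22   51.32] F t,l,z [-1.68  0.08 -0.7 ] tq [ 0.15  0.33 -0.03]
rotvec deg [0.11 0.27 0.05]
```

Emit:
{"op": "jog_arm", "data": {
  "xyz": [
    [-3,0,-1.5],
    [-4,0,-1.5],
    [-4,0,-1]
  ],
  "delta_rot": [
    [0,0,0],
    [0,0,0],
    [0,0,0]
  ]
}}

```text
time: 16.2
eef_pos: [497.7, -154.8, 57.1]
eef_rot: [3.14, 0.007, 2.813]
wrist_force: [-3.4, 0.9, 2.1]
opening: 0.0
```

```bash
python3 -c "
from h import *
st()
p=cams.read_camera('scene');P=pts(p);t,l=tl(P[...,:2]);z=P[...,2]
k=(t<-70)&(t>-125)&(abs(l)<45)&(abs(l)>22)&(z>25)&(z<80)
for b in range(25,75,5):
    j=k&(z>=b)&(z<b+5)
    if j.sum(): print(b,j.sum(),np.round(np.median(t[j]),1),np.round([l[j].min(),l[j].max()],1))
"
```

```text
t 16.2 t,l,z [-108.17    1.26   57.06] F t,l,z [-3.52 -0.29  2.15] tq [0.22 0.45 0.01]
rotvec deg [0.11 0.41 0.06]
25 4 -82.9 [-31.2  32.3]
30 2 -82.1 [35.3 35.4]
35 7 -84.0 [-29.5  34.1]
40 4 -87.0 [-28.5  32.9]
45 5 -86.9 [-31.7  34.2]
50 8 -88.3 [-34.3  32.7]
55 3 -90.8 [-30.8  30.5]
60 6 -92.0 [-29.1  33.7]
65 4 -90.4 [-29.5  29. ]
```

Emit:
{"op": "jog_arm", "data": {
  "xyz": [
    [-2.5,0,-0.3],
    [-2.5,0,0],
    [-2,0,0]
  ],
  "delta_rot": [
    [0,0,0],
    [0,0,0],
    [0,0,0]
  ]
}}

```text
time: 16.55
eef_pos: [507.1, -158.1, 58.3]
eef_rot: [3.14, 0.01, 2.813]
wrist_force: [-2.1, 0.7, 1.3]
opening: 0.2
```

```bash
python3 -c "
from h import *
st()"
```

```text
t 16.55 t,l,z [-98.26   1.2   58.31] F t,l,z [-2.27  0.01  1.25] tq [0.19 0.4  0.02]
rotvec deg [0.11 0.6  0.07]
```

Emit:
{"op": "jog_arm", "data": {
  "xyz": [
    [-1.5,0,0],
    [-1.5,0,0]
  ],
  "delta_rot": [
    [0,0,0],
    [0,0,0]
  ]
}}

```text
time: 16.75
eef_pos: [507.5, -158.2, 57.8]
eef_rot: [3.14, 0.004, 2.813]
wrist_force: [-5.5, 1.8, 4.8]
opening: 0.1
```

```bash
python3 -c "
from h import *
st()
p=cams.read_camera('scene');P=pts(p);t,l=tl(P[...,:2]);z=P[...,2]
k=(t<-70)&(t>-125)&(abs(l)<45)&(abs(l)>22)&(z>25)&(z<80)
for b in range(25,75,5):
    j=k&(z>=b)&(z<b+5)
    if j.sum(): print(b,j.sum(),np.round(np.median(t[j]),1),np.round([l[j].min(),l[j].max()],1))
"
```

```text
t 16.75 t,l,z [-97.79   1.24  57.85] F t,l,z [-5.8  -0.13  4.82] tq [0.36 1.14 0.02]
rotvec deg [0.1  0.26 0.06]
25 6 -81.3 [-32.8  35.2]
30 5 -81.6 [-30.5  32.8]
35 3 -82.2 [-29.7  30. ]
40 2 -80.1 [-28.9  33.1]
45 4 -80.4 [-27.9  32.5]
50 6 -80.1 [-33.2  32.8]
55 4 -79.8 [-31.1  33.5]
60 6 -81.0 [-33.6  33.2]
65 6 -81.6 [-29.6  31. ]
```

Emit:
{"op": "jog_arm", "data": {
  "xyz": [
    [-2,0,0],
    [-2,0,0],
    [-2,0,0]
  ],
  "delta_rot": [
    [0,0,0],
    [0,0,0],
    [0,0,0]
  ]
}}

```text
time: 17.1
eef_pos: [507.4, -158.1, 56.6]
eef_rot: [3.14, -0.008, 2.813]
wrist_force: [-5.4, 1.2, 4.7]
opening: 0.1
```

```bash
python3 -c "
from h import *
st()"
```

```text
t 17.1 t,l,z [-97.89   1.3   56.62] F t,l,z [-5.53 -0.66  4.67] tq [ 0.36  1.14 -0.02]
rotvec deg [ 0.07 -0.46  0.06]
```

Emit:
{"op": "jog_arm", "data": {
  "xyz": [
    [3,0,0],
    [10,0,0],
    [20,0,0],
    [25,0,-10],
    [0,0,-30],
    [0,0,-30],
    [0,0,0],
    [0,0,0]
  ],
  "delta_rot": [
    [0,0,0],
    [0,0,0],
    [0,0,0],
    [0,0,0],
    [0,0,0],
    [0,0,0],
    [0,0,0],
    [0,0,0]
  ]
}}

```text
time: 17.9
eef_pos: [450.8, -139.0, 127.7]
eef_rot: [3.141, -0.0, 2.812]
wrist_force: [-0.8, 0.1, -0.5]
opening: -0.1
```

```bash
python3 -c "
from h import *
st()
p,P,t,l,z,m=strip('scene',20,140,'pics/k.png')
k=(t<-60)&(t>-125)&(abs(l)<45)&(z>25)&(z<80)
for b in range(25,75,8):
    j=k&(z>=b)&(z<b+8)
    if j.sum(): print(b,j.sum(),np.round(np.median(t[j]),1))
for a,b in [(-40,-20),(75,97)]:
    k=(z>56)&(z<80)&(abs(l)<12)&(t<b)&(t>a);print('cap z',np.round(np.percentile(z[k],[50,90]),1))
"
```

```text
t 17.9 t,l,z [-157.67    1.01  127.67] F t,l,z [-0.81 -0.16 -0.48] tq [-0.03  0.01 -0.01]
rotvec deg [ 0.06 -0.02  0.04]
scene 772 rect(t,l) [array([30.2,  5.6]), array([ 44.3, 145.3]), np.float64(89.1)] t range [-40.  101.1] l [-12.1  21.6] z [21.7 57.2 73.3]
tcp t,l [-157.3    1. ] 127.7
25 6 -82.6
33 6 -81.3
41 5 -80.0
49 8 -80.9
57 14 -80.4
65 17 -80.5
cap z [70.7 73.3]
cap z [69.7 72.5]
```

View pics/k.png

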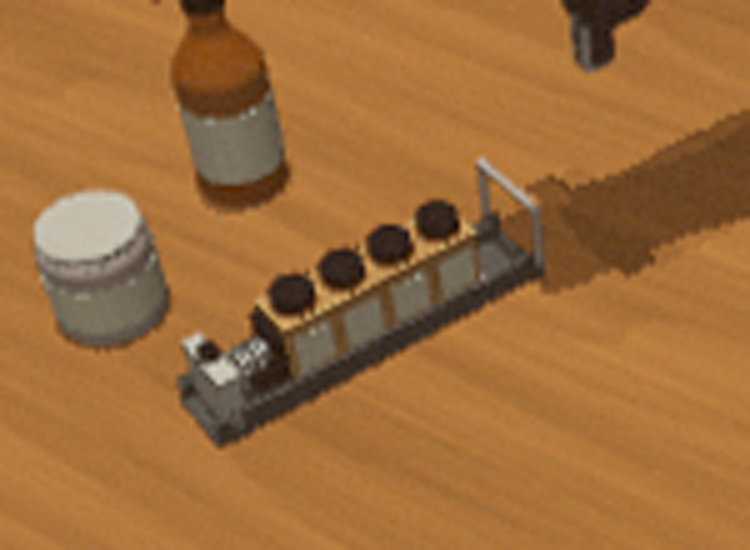

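The rail stands upright (480–540, 160–270) and the strip lies flat behind the lip. The arm is clear of everything, so I'm handing in.

```bash
python3 -c "
from h import *
print(bot.close_job())"
```

```text
the job is handed in; nothing more can be done
None
```

The strip is loaded in the tray behind the lip, the rail is closed, and the job is handed in at about 18 s of the 54 s allowed. No verdict was reported.

**How it went:**
- **Loading:** I gripped the strip and felt the pusher make contact at about 3.9 N. I then pushed it back about 13.8 mm by the tool position, with about 6 N of force, lowered the strip until the floor was felt at about 10 N, and let go.
- **Rail:** My first push was level with the rail leaning out, and the bar jammed by friction at about 14 N. Rising along the arc freed it, and it closed against its stop with about 7 N.

**Last camera checks:**
- **Strip:** It lies flat, with both end caps at the same height to within about 1 mm. It is about 1 mm off the channel's centre line and about 15 mm from the seat point along it, where 22 mm is allowed.
- **Rail:** It is vertical within about 0.04 rad, where 0.08 is allowed.
- **Bystanders:** The bottle and the tin look unmoved in the last picture. The honey jar was outside that picture, but the arm stayed clear of it.
- **Arm:** It is clear of everything.

**Not measured:** I did not read the pusher travel directly. The strip's place behind the lip implies about 12 mm, within the 9 to 15 mm required.

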